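# Empty the grinding balls out of a bench tumbler

### The arm

A 6-joint arm with a two-finger parallel gripper is mounted at the origin on the work surface. World frame = base frame: x ahead of the robot, y to its left, z up, the work surface at z = 0. Lengths are in m, angles in degrees, forces in N, time in s.
With the tool pointing down it reaches from about 0.4 to 0.825 m from the base axis. Payload 7 kg.
Tool frame: the origin (TCP) lies on the centre line of the jaws, within the pads' length; the fingertips stand 11 mm ahead of it and the grasp point (between the pads) lies 8 mm behind it; z points along the fingers, y is the direction in which the jaws open and shut (so a half turn about z gives the same grasp; the last joint's range is limited). The gripper opens to 88 mm and grips with 3 to 60 N. Pads are 19 mm wide; open, the fingers measure 130 mm over their backs; the gripper's body (78 mm by 193 mm) begins 47 mm behind the grasp point.
Start: joints at [-49.154, 20.546, 0.682, 0, -70.136, -16.507], TCP at [0.278, -0.615, 0.238] pointing down, gripper open.
Joint ranges: [-176.03, 176.03], [-82.01, 121.73], [-58.28, 71.71], [-173.87, 95.51], [-174.79, -0.11], [-173.66, 173.66]. Speed limits (degrees/s): [136.94, 136.94, 172.46, 180, 180, 180].

### API

Orientations are given as [roll, pitch, yaw] about the fixed x, y, z axes, in that order (R = Rz(yaw) Ry(pitch) Rx(roll)).
In Python, from plant import ctrl, cams, order gives the robot as it stands.
- The arm moves only by the tool jog_arm, never from a script. Its argument "motion" is a list of rows, each an object with "offset": the shift along the tool's x, y, z in mm, a list of three; "roll": the turn about the tool's z in rad; "hand": the finger opening in mm, from 0 to 87.6. A call has 1 to 20 rows; each row is the pose to reach, as a shift and turn from the pose commanded when the call began, along the tool's axes at that moment; what a row does not reach only later rows make up. A row lasts 1/12 s, in which the tool goes at most 41.7 mm and 7.16 degrees, less where a joint would pass 70% of its speed; a pose out of reach is approached as far as the arm can. A call with a gripper value outside its range is refused whole. The fingers move at their own pace and stop on an object; the grip force is fixed at half the most. Time passes only in rows, so rows that repeat a pose let the fingers close. It gives the time, the measured TCP pose, the force and the opening at its end, in the units of the state.
- ctrl.get_obs(): the state, without advancing time (a new reading comes with each control period).
- cams.snapshot(name): name is "scene" or "top" or "wrist"; returns a dict with "img" (384x512x3 uint8, red, green, blue), "K" (3x3 intrinsics, pixels), "cam_to_world" (4x4, takes a point from camera to world coordinates); the wrist camera has in their place "T_tool_cam" (4x4, takes a point from camera to tool coordinates, whose origin is the TCP and whose axes are the flange's). Camera axes: x right, y down, z forward; pixel columns grow to the right and rows downward; lengths in m; the calibration is good to about 2 mm. A picture is of the moment at which its call begins: read the wrist's pose just before it. There is no depth.
- order.close_job(): hands the job in, once; it reports no verdict.
The state is a dict: "clock": time; "joint_pos": joint angles; "qvel": joint speeds; "tau": joint torques, N m; "tool_pos": TCP position; "orientation": TCP orientation; "force": force on the tool from outside, world axes, zero at the start; "moment": the same for the moment, N m; "opening": finger opening in m.
Only numpy, scipy, OpenCV 4.12 (cv2) and the standard library are available. Lean on these libraries where they do the work, as an engineer would, in place of code of your own. Each camera call takes 0.05 s, during which the arm holds its last target. There are 200 camera calls.

### The job

Empty the bench tumbler: first push the blue tray in under the barrel until it is fully home against the green stop bar, then turn the barrel by its black hand wheel, under control and no faster than about one turn a second, until the open port faces straight down and all five balls have dropped into the tray. Leave the port facing down and the tray home, and leave the wash bottle, the tube rack and the specimen cup where they stand.

Things in the scene. Friction and masses are not known exactly. Their poses are not given: they have to be found in the camera images.
- cradle_mid (a point): Point on the barrel's axis, mid-barrel, 140 mm above the bench, fixed to the cradle (white frame, bolted down). Axes: x = barrel axis, from the hand wheel (-x, end nearer the robot) to the grey gear motor (+x, a 70 mm box round the axis at x 92 to 167, motor can to 225); z up; the tray comes in from -y. White uprights at |x| 79 to 93 mm, |y| under 24, end 24 mm above the axis
- tray_stop (a point): Middle of the tray-side face of the green stop bar (22 mm high), at bench level: cradle_mid's (0, +140 mm); same axes. Two white feet, 20 mm high, inner faces 160 mm apart (cradle x = -80 and +80), guide the tray along y from cradle y = -118 mm to the bar; from y = -115 to about -168 mm their lead-ins flare outwards
- handwheel (a point): Centre of the black rubber-tyred hand wheel, on the axis at cradle x = -125 mm, 140 mm above the bench; same axes. A solid rigid disc, radius 95 mm (top at 235 mm), 18 mm wide along x, fixed to the barrel, outside the frame; at its top the nearest thing is the barrel's end, 51 mm towards +x. Stroke its rim with pressed fingertips or pinch it across its width; several strokes are needed
- barrel (a joint): Angle of barrel and hand wheel, rad: 0 = port straight up, +pi or -pi = port straight down (both reachable; end stops at 4.6 either way). Positive carries the top of the wheel towards the cradle's -y side. It turns stiffly, about 2 N along the rim keeps it moving, fingertips pressed on with 6 to 12 N carry it round; it stays where it is left. Starts within 1.0 rad of port-up
- barrel_port (a point): Centre of the barrel's open port, in the barrel wall's outer face, 70 mm from the axis; z points out of the port, x along the axis. The barrel is a clear round acrylic drum, 140 mm in diameter, walls 4 mm, 130 mm long with its end discs (156 mm in diameter). The port is 50 mm (across) x 104 mm (along), in an orange collar 10 mm proud
- tray: Blue open tray, 148 mm (its x) x 280 mm (its y) x 35 mm high, walls and floor 4 mm, 0.28 to 0.56 kg, loose. Origin: centre of its underside. Starts on the cradle's -y side, its y within about 6 degrees of the cradle's, and slides on the bench with 1 to 4 N. Home = its +y end wall against the stop bar, its origin then straight below cradle_mid
- ball0_center (a point): Centre of white ceramic grinding ball 1 of 5, 20 mm in diameter, 25 g; starts loose in the bottom of the barrel
- ball1_center (a point): Centre of white ceramic grinding ball 2 of 5, 20 mm in diameter, 25 g; starts loose in the bottom of the barrel
- ball2_center (a point): Centre of white ceramic grinding ball 3 of 5, 20 mm in diameter, 25 g; starts loose in the bottom of the barrel
- ball3_center (a point): Centre of white ceramic grinding ball 4 of 5, 20 mm in diameter, 25 g; starts loose in the bottom of the barrel
- ball4_center (a point): Centre of white ceramic grinding ball 5 of 5, 20 mm in diameter, 25 g; starts loose in the bottom of the barrel
- wash_bottle: White wash bottle, 64 mm in diameter, 208 mm high with its spout. Origin: centre of its underside. To be left alone
- tube_rack: Red tube rack, 80 x 130 x 30 mm, lying flat. Origin: centre of its underside. To be left alone
- specimen_cup: Clear specimen cup with an orange lid, 63 mm in diameter, 68 mm high. Origin: centre of its underside. To be left alone

How it is judged (in metres and radians):
On the way, in this order (a step that is already met when the one before it is completed fails the run):
1. the tray is home under the barrel, against the stop, with all five balls still in the barrel (y of tray in the frame of cradle_mid between -0.01 and 0.006 m and x of tray in the frame of cradle_mid between -0.01 and 0.01 m and distance between each of ball0_center, ball1_center, ball2_center, ball3_center, ball4_center and cradle_mid below 0.095 m), for 0.2 s.
2. the port faces down (angle between barrel_port's own z axis and vertical above 2.8816 rad), for 0.2 s.
At the end, for the whole second after the job is handed in: The tray is home (origin within 10 mm of its place below cradle_mid, at most 10 mm short of the stop), the port faces straight down within 15 degrees and the barrel is at rest, all five balls lie in the tray and have come to rest, and the bystanders stand where they stood (y of tray in the frame of cradle_mid between -0.01 and 0.006 m and x of tray in the frame of cradle_mid between -0.01 and 0.01 m and angle between barrel_port's own z axis and vertical above 2.8816 rad and x of ball0_center in the frame of tray between -0.072 and 0.072 m and y of ball0_center in the frame of tray between -0.138 and 0.138 m and z of each of ball0_center, ball1_center, ball2_center, ball3_center, ball4_center in the frame of tray below 0.03 m and x of ball1_center in the frame of tray between -0.072 and 0.072 m and y of ball1_center in the frame of tray between -0.138 and 0.138 m and x of ball2_center in the frame of tray between -0.072 and 0.072 m and y of ball2_center in the frame of tray between -0.138 and 0.138 m and x of ball3_center in the frame of tray between -0.072 and 0.072 m and y of ball3_center in the frame of tray between -0.138 and 0.138 m and x of ball4_center in the frame of tray between -0.072 and 0.072 m and y of ball4_center in the frame of tray between -0.138 and 0.138 m and velocity of joint barrel between -0.05 and 0.05 rad/s and linear speed of each of ball0, ball1, ball2, ball3, ball4 below 0.1 m/s); the robot touches nothing.
It fails at once if the wash bottle is moved by more than 25 mm or tipped (distance of wash_bottle from where it was at the start of the episode above 0.025 m or angle between wash_bottle's own z axis and vertical above 0.35 rad).
It fails at once if the tube rack is moved by more than 25 mm or tipped (distance of tube_rack from where it was at the start of the episode above 0.025 m or angle between tube_rack's own z axis and vertical above 0.35 rad).
It fails at once if the specimen cup is moved by more than 25 mm or tipped (distance of specimen_cup from where it was at the start of the episode above 0.025 m or angle between specimen_cup's own z axis and vertical above 0.35 rad).
It fails at once if the barrel is flung round, faster than 1.2 turns a second (velocity of joint barrel above 7.5 rad/s or velocity of joint barrel below -7.5 rad/s).
It also fails if it takes over 72 s, if anything falls off the work surface, if the arm or the gripper's body presses on something with over 40 N, if the wrist force passes 120 N, or if a joint passes its speed limit or range.

## Working session

There is one attempt and no reset: what is moved stays moved. The work goes in short steps, Python scripts to look and compute and a tool call to move; the robot and the scene stay as the last step left them, time stands still between calls to the robot, and variables do not carry over. Pictures are saved under pics/ and viewed, about 8 in all and at most 12, crops included, and the job is handed in when it is done.

Besides the shell and the picture viewer there is one more tool, called after "Emit:" by a JSON object that holds its "op" and its "data". jog_arm: Moves the arm, as the interface text tells. Its arguments: {"type":"object","properties":{"motion":{"type":"array"}},"required":["motion"]}

```bash
mkdir -p pics; cat > h.py <<'E'
import numpy as np, cv2
from plant import ctrl, cams, order
def snap(n,f=None):
    s=cams.snapshot(n)
    if f: cv2.imwrite('pics/'+f,cv2.cvtColor(s['img'],cv2.COLOR_RGB2BGR))
    return s
def ray(s,u,v):
    T=np.array(s['cam_to_world']);d=T[:3,:3]@np.linalg.solve(s['K'],[u,v,1]);return T[:3,3],d
def onz(s,u,v,z):
    o,d=ray(s,u,v);return o+d*(z-o[2])/d[2]
def proj(s,p):
    T=np.linalg.inv(s['cam_to_world']);q=s['K']@(T[:3,:3]@np.array(p)+T[:3,3]);return q[:2]/q[2]
E
python3 - <<'E'
from h import *
import pickle
a=snap('top');b=snap('scene')
pickle.dump((a,b),open('s0.pkl','wb'))
im=np.hstack([a['img'],b['img']])
cv2.imwrite('pics/a.png',cv2.cvtColor(a['img'],cv2.COLOR_RGB2BGR));cv2.imwrite('pics/b.png',cv2.cvtColor(b['img'],cv2.COLOR_RGB2BGR))
print(a['cam_to_world'],a['K'],b['cam_to_world']);print(ctrl.get_obs())
E
```

```text
[[-0.11929386 -0.96402839  0.23752523  0.26596794]
 [-0.99284444  0.11712341 -0.02328155  0.19415908]
 [-0.00537569 -0.23860295 -0.97110233  1.16699107]
 [ 0.          0.          0.          1.        ]] [[465.18689145   0.         253.15272508]
 [  0.         465.18689145 184.60029172]
 [  0.           0.           1.        ]] [[-0.39137918  0.71592869 -0.57815954  1.0608031 ]
 [ 0.92013557  0.31343448 -0.23475383  0.41210519]
 [ 0.01314813 -0.62386292 -0.78142318  0.92197285]
 [ 0.          0.          0.          1.        ]]
{'clock': 0.1, 'joint_pos': array([-4.91542178e+01,  2.05868095e+01,  6.39979489e-01, -1.60223973e-02,
       -7.01344830e+01, -1.65062968e+01]), 'qvel': array([-0.03675731, -0.07767643,  0.16026884,  0.05582977,  0.00280937,
        0.01837324]), 'tau': array([-3.07505288e-03, -5.84162629e+01,  2.93753797e+01,  7.01547593e+00,
        1.02200807e-02, -3.02482033e-05]), 'tool_pos': array([ 0.27799697, -0.61465603,  0.2367349 ]), 'orientation': array([ 1.79917758e+02, -8.66240539e-03, -1.55665964e+02]), 'force': array([-0.02511207, -0.34240586, -0.05541422]), 'moment': array([-0.0001129 , -0.03763608,  0.01280204]), 'opening': 0.08796191423954185}
```

View pics/a.png

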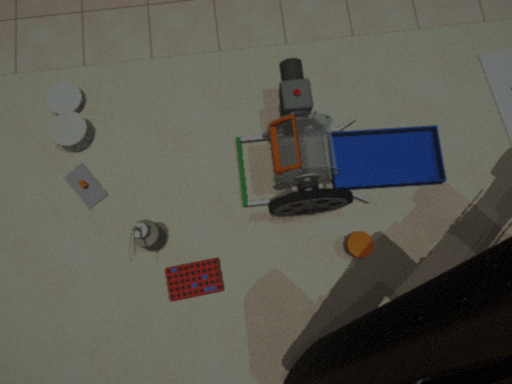

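View pics/b.png

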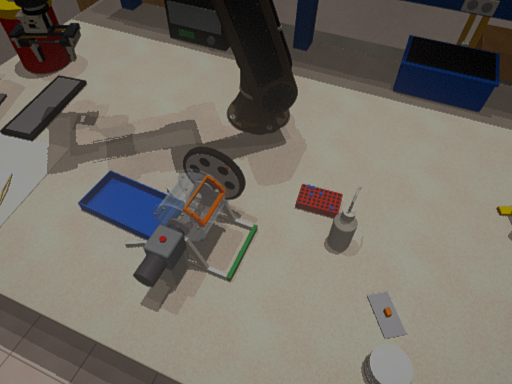

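```bash
python3 - <<'E'
from h import *
import pickle
a,b=pickle.load(open('s0.pkl','rb'))
def big(m):
    n,l,st,c=cv2.connectedComponentsWithStats(m.astype(np.uint8));i=1+np.argmax(st[1:,4]);return l==i
def masks(s):
    h=cv2.cvtColor(s['img'],cv2.COLOR_RGB2HSV).astype(int);H,S,V=h[...,0],h[...,1],h[...,2]
    return dict(green=(H>45)&(H<85)&(S>120),blue=(H>105)&(H<130)&(S>150),orange=(H>5)&(H<18)&(S>180)&(V>100),red=((H<5)|(H>172))&(S>150))
for s,n in((a,'top'),(b,'scene')):
    m=masks(s)
    if n=='scene': m['blue'][:150]=0
    print(n)
    for k,z in(('green',.022),('blue',.035),('red',.03)):
        g=big(m[k]);c=cv2.findContours(g.astype(np.uint8),0,1)[0];c=max(c,key=cv2.contourArea)
        P=np.array([onz(s,*p,z)[:2] for p in c[:,0].astype(float)],np.float32)
        r=cv2.minAreaRect(P);print(k,g.sum(),np.round(r[0],4),np.round(r[1],4),r[2]);print(np.round(cv2.boxPoints(r),4).tolist())
    h=m['orange'];nn,l,st,ce=cv2.connectedComponentsWithStats(h.astype(np.uint8))
    for i in range(1,nn):
        if st[i,4]>60: print('orange',st[i],ce[i],onz(s,*ce[i],.068),onz(s,*ce[i],.20))
u=onz(a,148,236,.1);print('bottle~',u)
s=a
c=cv2.resize(a['img'][100:270,220:460],(720,510),interpolation=2);cv2.imwrite('pics/c.png',c[...,::-1])
E
```

```text
top
green 201 [0.5854 0.1921] [0.0083 0.179 ] 89.29727172851562
[[0.4959000051021576, 0.1889999955892563], [0.6747999787330627, 0.18690000474452972], [0.6748999953269958, 0.19509999454021454], [0.4959999918937683, 0.1973000019788742]]
blue 5444 [ 0.5743 -0.1747] [0.2787 0.1501] 86.86138153076172
[[0.4916999936103821, -0.30979999899864197], [0.6416000127792358, -0.3179999887943268], [0.6568999886512756, -0.03970000147819519], [0.5070000290870667, -0.03150000050663948]]
red 1227 [0.3299 0.3359] [0.0771 0.1282] 4.3743062019348145
[[0.2865999937057495, 0.3968999981880188], [0.2964000105857849, 0.26910001039505005], [0.3732999861240387, 0.27489998936653137], [0.3634999990463257, 0.4027999937534332]]
orange [271 127  29  44 243] [278.27160494 152.12757202] [0.60942931 0.09623736 0.068     ] [0.56817611 0.10799875 0.2       ]
orange [348 232  24  25 356] [358.52247191 241.97191011] [ 0.36647099 -0.06225625  0.068     ] [ 0.35439955 -0.03145817  0.2       ]
scene
green 200 [0.5865 0.1962] [0.0097 0.1803] 89.31864929199219
[[0.49630001187324524, 0.1923999935388565], [0.6765999794006348, 0.19030000269412994], [0.6766999959945679, 0.20000000298023224], [0.49639999866485596, 0.2020999938249588]]
blue 2455 [ 0.5857 -0.1827] [0.2585 0.1287] 86.49362182617188
[[0.5135999917984009, -0.3077999949455261], [0.6420000195503235, -0.3156000077724457], [0.657800018787384, -0.0575999990105629], [0.5293999910354614, -0.04969999939203262]]
red 1242 [-0.0338 -1.1148] [0.5938 0.1885] 57.7142333984375
[[-0.2721000015735626, -1.315500020980835], [-0.11270000040531158, -1.416200041770935], [0.2045000046491623, -0.9142000079154968], [0.045099999755620956, -0.8134999871253967]]
orange [184 175  42  51 358] [206.40502793 201.54189944] [0.50616792 0.04652103 0.068     ] [0.5918988  0.10302998 0.2       ]
bottle~ [0.43515789 0.42344683 0.1       ]
```

View pics/c.png

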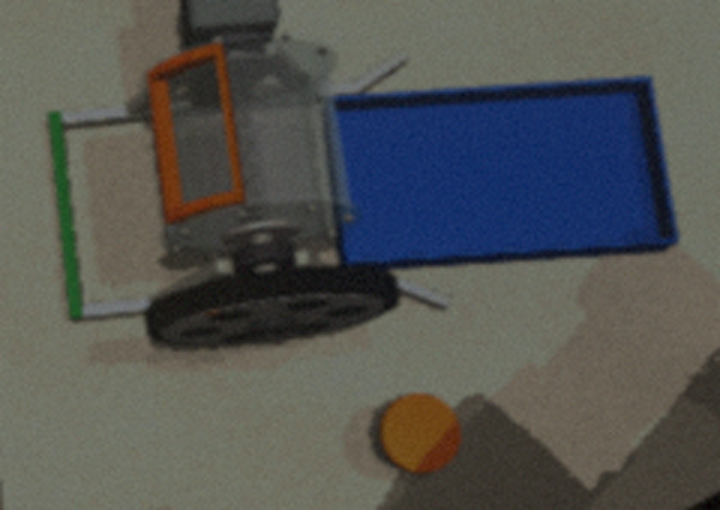

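Emit:
{"op": "jog_arm", "data": {"motion": [{"offset": [-40,10,0],"roll": -0.11,"hand": 60},{"offset": [-80,21,0],"roll": -0.23,"hand": 60},{"offset": [-115,31,0],"roll": -0.34,"hand": 60},{"offset": [-150,41,0],"roll": -0.45,"hand": 60},{"offset": [-185,51,0],"roll": -0.56,"hand": 60},{"offset": [-220,61,0],"roll": -0.67,"hand": 60},{"offset": [-255,71,30],"roll": -0.78,"hand": 60},{"offset": [-290,80,60],"roll": -0.89,"hand": 60},{"offset": [-325,90,90],"roll": -1.0,"hand": 60},{"offset": [-355,98,110],"roll": -1.1,"hand": 60},{"offset": [-376,104,130],"roll": -1.134,"hand": 60},{"offset": [-376,104,130],"roll": -1.134,"hand": 60},{"offset": [-376,104,130],"roll": -1.134,"hand": 60},{"offset": [-376,104,130],"roll": -1.134,"hand": 60}]}}

```text
clock: 1.27
tool_pos: [0.5778, -0.3652, 0.1072]
orientation: [179.9, 0.0, -90.7]
force: [-0.0, 0.2, -0.1]
opening: 0.0601
```

Emit:
{"op": "jog_arm", "data": {"motion": [{"offset": [0,0,40],"roll": 0,"hand": 60},{"offset": [0,0,70],"roll": 0,"hand": 60},{"offset": [0,0,81],"roll": 0,"hand": 60},{"offset": [-10,0,81],"roll": 0,"hand": 60},{"offset": [-20,0,81],"roll": 0,"hand": 60},{"offset": [-30,0,81],"roll": 0,"hand": 60},{"offset": [-40,0,81],"roll": 0,"hand": 60},{"offset": [-50,0,81],"roll": 0,"hand": 60},{"offset": [-62,0,81],"roll": 0,"hand": 60},{"offset": [-74,0,81],"roll": 0,"hand": 60},{"offset": [-86,0,81],"roll": 0,"hand": 60},{"offset": [-98,0,81],"roll": 0,"hand": 60},{"offset": [-110,0,81],"roll": 0,"hand": 60},{"offset": [-122,0,81],"roll": 0,"hand": 60},{"offset": [-134,0,81],"roll": 0,"hand": 60},{"offset": [-146,0,81],"roll": 0,"hand": 60},{"offset": [-158,0,81],"roll": 0,"hand": 60},{"offset": [-170,0,81],"roll": 0,"hand": 60},{"offset": [-180,0,81],"roll": 0,"hand": 60},{"offset": [-180,0,81],"roll": 0,"hand": 60}]}}

```text
clock: 2.93
tool_pos: [0.5815, -0.1834, 0.0282]
orientation: [-179.8, -0.0, -90.6]
force: [-0.9, 0.4, 0.9]
opening: 0.06
```

```bash
python3 - <<'E'
from h import *
s=snap('top','d.png');a=snap('scene')
im=np.hstack([s['img'][60:280,150:400],a['img'][120:340,70:320]]);cv2.imwrite('pics/d.png',cv2.resize(im,(800,352))[...,::-1])
E
```

```text
(no output)
```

View pics/d.png

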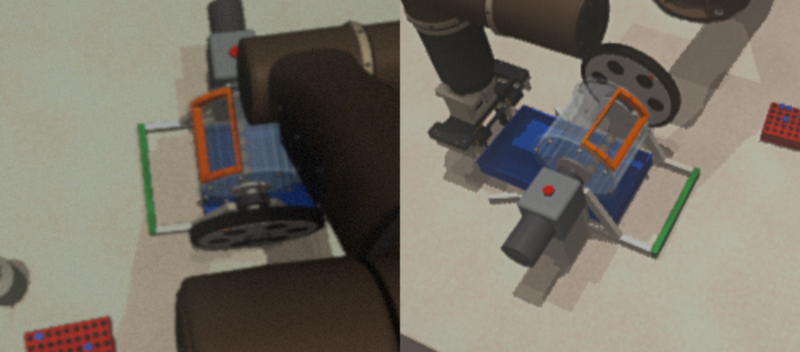

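Emit:
{"op": "jog_arm", "data": {"motion": [{"offset": [-10,0,0],"roll": 0,"hand": 60},{"offset": [-20,0,0],"roll": 0,"hand": 60},{"offset": [-30,0,0],"roll": 0,"hand": 60},{"offset": [-40,0,0],"roll": 0,"hand": 60},{"offset": [-50,0,0],"roll": 0,"hand": 60},{"offset": [-58,0,0],"roll": 0,"hand": 60},{"offset": [-64,0,0],"roll": 0,"hand": 60},{"offset": [-69,0,0],"roll": 0,"hand": 60},{"offset": [-73,0,0],"roll": 0,"hand": 60},{"offset": [-76,0,0],"roll": 0,"hand": 60},{"offset": [-78,0,0],"roll": 0,"hand": 60},{"offset": [-79,0,0],"roll": 0,"hand": 60},{"offset": [-79,0,0],"roll": 0,"hand": 60}]}}

```text
clock: 4.12
tool_pos: [0.5814, -0.1067, 0.0271]
orientation: [-180.0, -0.0, -90.7]
force: [1.4, -4.0, 2.2]
opening: 0.0603
```

Emit:
{"op": "jog_arm", "data": {"motion": [{"offset": [-1,0,0],"roll": 0,"hand": 60},{"offset": [-2,0,0],"roll": 0,"hand": 60},{"offset": [-3,0,0],"roll": 0,"hand": 60},{"offset": [-4,0,0],"roll": 0,"hand": 60},{"offset": [-4,0,0],"roll": 0,"hand": 60},{"offset": [-4,0,0],"roll": 0,"hand": 60}]}}

```text
clock: 4.62
tool_pos: [0.5814, -0.1029, 0.0271]
orientation: [-180.0, -0.0, -90.7]
force: [1.1, -4.7, 2.0]
opening: 0.0602
```

```bash
python3 - <<'E'
from h import *
a=snap('scene');cv2.imwrite('pics/e.png',cv2.resize(a['img'][110:310,70:320],(800,640))[:600,:,::-1])
g=a['img'];print(ctrl.get_obs()['force'],ctrl.get_obs()['tool_pos'])
E
```

```text
[ 1.21313347 -5.34696638  2.68831231] [ 0.5814323  -0.10288084  0.02708558]
```

View pics/e.png

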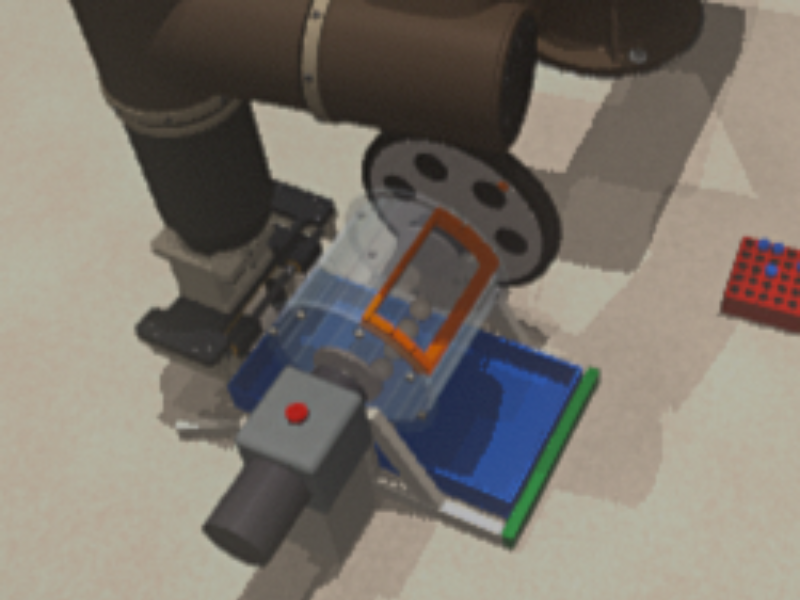

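Emit:
{"op": "jog_arm", "data": {"motion": [{"offset": [-1,0,0],"roll": 0,"hand": 60},{"offset": [-2,0,0],"roll": 0,"hand": 60},{"offset": [-3,0,0],"roll": 0,"hand": 60},{"offset": [-4,0,0],"roll": 0,"hand": 60},{"offset": [-4,0,0],"roll": 0,"hand": 60},{"offset": [-4,0,0],"roll": 0,"hand": 60}]}}

```text
clock: 5.17
tool_pos: [0.5816, -0.1022, 0.0273]
orientation: [-180.0, -0.2, -90.7]
force: [6.0, -27.1, -0.3]
opening: 0.06
```

Emit:
{"op": "jog_arm", "data": {"motion": [{"offset": [10,0,0],"roll": 0,"hand": 60},{"offset": [35,0,0],"roll": 0,"hand": 60},{"offset": [45,0,-20],"roll": 0,"hand": 44},{"offset": [45,0,-60],"roll": 0,"hand": 44},{"offset": [45,0,-100],"roll": 0,"hand": 44},{"offset": [45,0,-140],"roll": 0,"hand": 44},{"offset": [45,0,-180],"roll": 0,"hand": 44},{"offset": [45,0,-220],"roll": 0,"hand": 44},{"offset": [45,0,-250],"roll": 0,"hand": 44},{"offset": [35,20,-270],"roll": 0,"hand": 44},{"offset": [5,45,-270],"roll": 0,"hand": 44},{"offset": [-25,70,-270],"roll": 0,"hand": 44},{"offset": [-55,95,-270],"roll": 0,"hand": 44},{"offset": [-89,122,-270],"roll": 0,"hand": 44},{"offset": [-89,122,-270],"roll": 0,"hand": 44},{"offset": [-89,122,-270],"roll": 0,"hand": 44},{"offset": [-89,122,-270],"roll": 0,"hand": 44}]}}

```text
clock: 6.58
tool_pos: [0.4599, -0.0074, 0.2967]
orientation: [-180.0, 0.0, -90.6]
force: [-0.2, -0.3, 0.4]
opening: 0.0442
```

```bash
python3 - <<'E'
from h import *
import pickle
a,b=pickle.load(open('s0.pkl','rb'))
o1,d1=ray(a,278.27,152.13);o2,d2=ray(b,206.4,201.5)
t=np.linalg.lstsq(np.c_[d1,-d2],o2-o1,rcond=None)[0];p=o1+d1*t[0];q=o2+d2*t[1];print('port',p,q)
m=(p+q)/2-[.584,.0495,.14];print('angle',-np.arctan2(m[1],m[2]),np.hypot(m[1],m[2]))
o=ctrl.get_obs();w=snap('wrist','w.png');s=snap('scene');t=snap('top')
print(o['tool_pos'],o['orientation'],o['opening'],w['T_tool_cam'],w['K'])
im=np.hstack([w['img'],s['img'][100:292,120:376].repeat(2,0).repeat(2,1)]);cv2.imwrite('pics/w.png',cv2.resize(im,(800,300))[...,::-1])
h=cv2.cvtColor(t['img'],cv2.COLOR_RGB2HSV)
for s_,n in((t,'top'),(s,'scene')):
    h=cv2.cvtColor(s_['img'],cv2.COLOR_RGB2HSV).astype(int)
    g=((h[...,0]>105)&(h[...,0]<130)&(h[...,1]>150)).astype(np.uint8)
    if n=='scene': g[:150]=0
    v,u=np.nonzero(g);P=np.array([onz(s_,x,y,.035) for x,y in zip(u.astype(float),v.astype(float))]);print(n,P.max(0),P.min(0))
E
```

```text
port [0.57501041 0.10605309 0.17811537] [0.57905821 0.09456799 0.18040367]
angle -0.912946834798789 0.06421075501029776
[ 0.45986548 -0.00743913  0.29672418] [-1.79993751e+02  3.00376126e-02 -9.05924111e+01] 0.044190827985974436 [[-1.36968555e-04 -9.62041974e-01 -2.72901487e-01  7.29027898e-02]
 [ 9.99999882e-01 -2.58962517e-04  4.11006453e-04  1.11138243e-03]
 [-4.66076715e-04 -2.72901399e-01  9.62041896e-01 -1.48240341e-01]
 [ 0.00000000e+00  0.00000000e+00  0.00000000e+00  1.00000000e+00]] [[271.71562874   0.         252.34982789]
 [  0.         271.71562874 187.54030396]
 [  0.           0.           1.        ]]
top [0.65372636 0.38315124 0.035     ] [ 0.30014548 -0.08877233  0.035     ]
scene [0.65400177 0.38676619 0.035     ] [ 0.29915948 -0.08885086  0.035     ]
```

View pics/w.png

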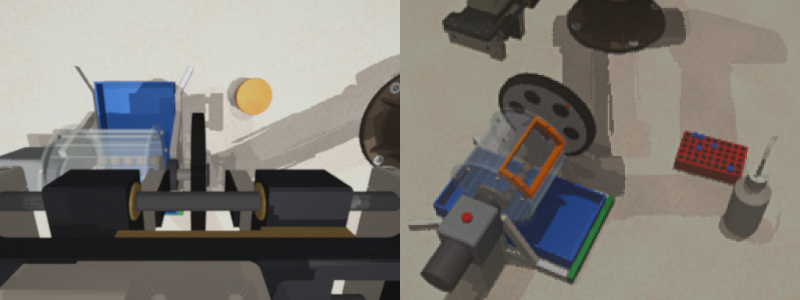

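Emit:
{"op": "jog_arm", "data": {"motion": [{"offset": [0,0,30],"roll": 0,"hand": 44},{"offset": [0,0,60],"roll": 0,"hand": 44},{"offset": [0,0,85],"roll": 0,"hand": 44},{"offset": [0,0,97],"roll": 0,"hand": 44},{"offset": [0,0,97],"roll": 0,"hand": 40},{"offset": [0,0,97],"roll": 0,"hand": 30},{"offset": [0,0,97],"roll": 0,"hand": 20},{"offset": [0,0,97],"roll": 0,"hand": 10},{"offset": [0,0,97],"roll": 0,"hand": 10},{"offset": [0,0,97],"roll": 0,"hand": 10},{"offset": [0,0,97],"roll": 0,"hand": 10},{"offset": [0,0,97],"roll": 0,"hand": 10}]}}

```text
clock: 7.73
tool_pos: [0.459, -0.0083, 0.2001]
orientation: [179.9, -0.0, -90.7]
force: [-5.5, -1.1, 3.3]
opening: 0.0175
```

Emit:
{"op": "jog_arm", "data": {"motion": [{"offset": [-2,0,-2],"roll": 0,"hand": 10},{"offset": [-5.5,0,-5],"roll": 0,"hand": 10},{"offset": [-10,0,-8.5],"roll": 0,"hand": 10},{"offset": [-16,0,-12.5],"roll": 0,"hand": 10},{"offset": [-22.5,0,-16],"roll": 0,"hand": 10},{"offset": [-29,0,-19],"roll": 0,"hand": 10},{"offset": [-36,0,-21],"roll": 0,"hand": 10},{"offset": [-43,0,-23],"roll": 0,"hand": 10},{"offset": [-50,0,-24],"roll": 0,"hand": 10},{"offset": [-57,0,-24.5],"roll": 0,"hand": 10},{"offset": [-64.5,0,-24],"roll": 0,"hand": 10},{"offset": [-71.5,0,-23.5],"roll": 0,"hand": 10},{"offset": [-79,0,-22],"roll": 0,"hand": 10},{"offset": [-85.5,0,-20],"roll": 0,"hand": 10},{"offset": [-92.5,0,-17],"roll": 0,"hand": 10},{"offset": [-99,0,-14],"roll": 0,"hand": 10},{"offset": [-105,0,-10],"roll": 0,"hand": 10},{"offset": [-110,0,-6.5],"roll": 0,"hand": 10},{"offset": [-113,0,-4],"roll": 0,"hand": 10},{"offset": [-114,0,-3],"roll": 0,"hand": 10}]}}

```text
clock: 9.4
tool_pos: [0.4602, 0.1069, 0.2035]
orientation: [179.9, -0.0, -90.6]
force: [-13.3, -2.0, 9.7]
opening: 0.0178
```

```bash
python3 - <<'E'
from h import *
s=snap('scene');t=snap('top')
im=np.hstack([s['img'][100:292,120:376],t['img'][60:252,180:436]]);cv2.imwrite('pics/f.png',cv2.resize(im,(800,300))[...,::-1])
E
```

```text
(no output)
```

View pics/f.png

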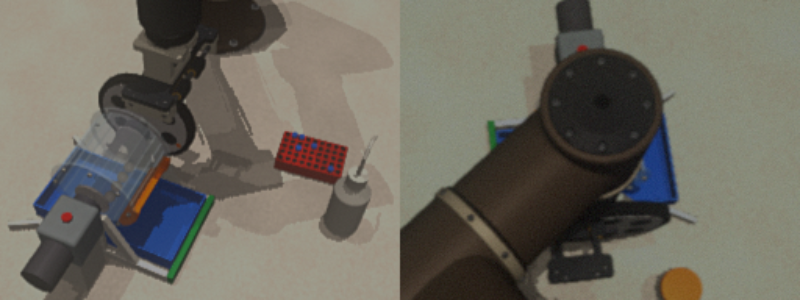

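```bash
cat >> h.py <<'E'
C=np.array([.584,.0505,.14]);X=np.array([1,-.0122,0]);Y=np.array([.0122,1,0])
def port(s,u,v,r=.08):   # ray with cylinder r about axis -> (cradle x, angle)
    o,d=ray(s,u,v);o=o-C;a=np.array([o@Y,o[2]]);e=np.array([d@Y,d[2]])
    t=np.roots([e@e,2*a@e,a@a-r*r])
    return [(round(float((o+d*q)@X),4),round(float(-np.arctan2((o+d*q)@Y,(o+d*q)[2])),3)) for q in t if np.isreal(q)]
def P(x,ang,r): return C+X*x+Y*(-r*np.sin(ang))+np.array([0,0,r*np.cos(ang)])
E
python3 - <<'E'
from h import *
import pickle
a,b=pickle.load(open('s0.pkl','rb'))
for c in [(150,73),(222,45),(243,192),(170,220),(196,133)]: print('top',port(a,c[0]/3+220,c[1]/3+100))
def om(s):
    h=cv2.cvtColor(s['img'],cv2.COLOR_RGB2HSV).astype(int);return ((h[...,0]>3)&(h[...,0]<20)&(h[...,1]>150)).astype(np.uint8)
s=snap('scene')
for q,n in((a,'t0'),(b,'s0'),(s,'now')):
    k,l,st,ce=cv2.connectedComponentsWithStats(om(q))
    print(n,[(st[i].tolist(),ce[i].round(1).tolist()) for i in range(1,k) if st[i,4]>3 and 100<st[i,1]<300])
for an in(-2.0,-2.2,-2.4): print(an,[proj(s,P(x,an,.08)).round(1).tolist() for x in(-.057,.057)],[proj(s,P(x,an+.36,.083)).round(1).tolist() for x in(-.057,.057)])
cv2.imwrite('pics/g.png',cv2.resize(s['img'][140:290,130:290],(800,750))[:600,:,::-1])
E
```

```text
top [(0.0928, -2.307), (0.0554, -0.983)]
top [(0.1211, 3.064), (0.058, -0.185)]
top [(-0.0094, 3.056), (-0.0538, -0.178)]
top [(-0.0331, -2.335), (-0.0599, -0.958)]
top [(0.0443, -2.813), (-0.0034, -0.534)]
t0 [([269, 115, 32, 59, 632], [282.7, 144.3]), ([80, 181, 7, 7, 35], [83.0, 184.0]), ([346, 232, 28, 26, 548], [359.5, 244.2]), ([500, 247, 3, 2, 4], [501.0, 247.5]), ([491, 251, 2, 3, 4], [491.2, 251.8]), ([489, 265, 4, 2, 5], [490.2, 265.6]), ([201, 267, 3, 4, 4], [202.0, 268.5]), ([477, 287, 5, 3, 5], [479.0, 287.8]), ([169, 290, 2, 3, 4], [169.2, 291.0]), ([502, 295, 6, 8, 12], [504.9, 298.6]), ([478, 296, 3, 3, 5], [479.2, 296.6]), ([491, 299, 3, 4, 4], [492.0, 300.5])]
s0 [([226, 167, 3, 2, 4], [226.8, 167.8]), ([183, 175, 43, 52, 476], [206.9, 200.0])]
now [([233, 192, 2, 2, 4], [233.5, 192.5]), ([205, 201, 23, 40, 206], [215.8, 218.8])]
-2.0 [[226.8, 207.7], [207.2, 240.4]] [[229.8, 202.8], [209.9, 236.0]]
-2.2 [[224.4, 209.7], [204.8, 242.1]] [[229.1, 206.1], [209.4, 239.1]]
-2.4 [[221.2, 211.0], [201.6, 243.0]] [[227.3, 208.8], [207.7, 241.4]]
```

View pics/g.png

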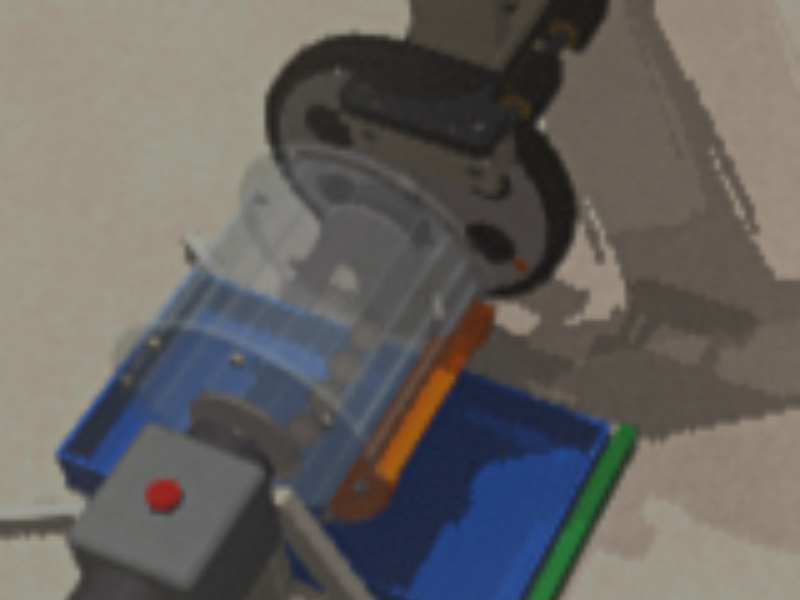

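Emit:
{"op": "jog_arm", "data": {"motion": [{"offset": [0,0,0],"roll": 0,"hand": 25},{"offset": [0,0,0],"roll": 0,"hand": 40},{"offset": [0,0,0],"roll": 0,"hand": 44},{"offset": [0,0,0],"roll": 0,"hand": 44},{"offset": [10,0,-15],"roll": 0,"hand": 44},{"offset": [25,0,-25],"roll": 0,"hand": 44},{"offset": [45,0,-28],"roll": 0,"hand": 44},{"offset": [65,0,-28],"roll": 0,"hand": 44},{"offset": [85,0,-25],"roll": 0,"hand": 44},{"offset": [100,0,-15],"roll": 0,"hand": 44},{"offset": [108.5,0,-2],"roll": 0,"hand": 44},{"offset": [108.5,0,-2],"roll": 0,"hand": 44},{"offset": [108.5,0,-2],"roll": 0,"hand": 30},{"offset": [108.5,0,-2],"roll": 0,"hand": 20},{"offset": [108.5,0,-2],"roll": 0,"hand": 10},{"offset": [108.5,0,-2],"roll": 0,"hand": 10},{"offset": [108.5,0,-2],"roll": 0,"hand": 10},{"offset": [108.5,0,-2],"roll": 0,"hand": 10}]}}

```text
clock: 11.05
tool_pos: [0.4591, -0.0022, 0.2047]
orientation: [179.9, -0.0, -90.7]
force: [-5.7, 0.7, 3.0]
opening: 0.0175
```

```bash
cat >> h.py <<'E'
def mark(s,x=-.116):
    h=cv2.cvtColor(s['img'],cv2.COLOR_RGB2HSV).astype(int);m=((h[...,0]>3)&(h[...,0]<20)&(h[...,1]>130)).astype(np.uint8)
    k,l,st,ce=cv2.connectedComponentsWithStats(m);r=[]
    for i in range(1,k):
        if st[i,4]<30:
            o,d=ray(s,*ce[i]);o=o-C;t=(x-o@X)/(d@X);q=o+t*d;R=np.hypot(q@Y,q[2])
            if .05<R<.1: r.append((ce[i].round(1).tolist(),int(st[i,4]),round(R,4),round(float(-np.arctan2(q@Y,q[2])),3)))
    return r
E
python3 - <<'E'
from h import *
import pickle
a,b=pickle.load(open('s0.pkl','rb'));print(mark(b));print(mark(snap('scene')));print(ctrl.get_obs()['force'])
E
```

```text
[([226.8, 167.8], 6, np.float64(0.075), -0.691)]
[([234.0, 192.5], 4, np.float64(0.076), -2.079)]
[-5.50884433 -0.21786277  3.27718228]
```

Emit:
{"op": "jog_arm", "data": {"motion": [{"offset": [-2,0,-2],"roll": 0,"hand": 10},{"offset": [-5.5,0,-4.5],"roll": 0,"hand": 10},{"offset": [-10.5,0,-7.5],"roll": 0,"hand": 10},{"offset": [-15.5,0,-10.5],"roll": 0,"hand": 10},{"offset": [-21,0,-13],"roll": 0,"hand": 10},{"offset": [-26.5,0,-15],"roll": 0,"hand": 10},{"offset": [-32,0,-16.5],"roll": 0,"hand": 10},{"offset": [-37.5,0,-18],"roll": 0,"hand": 10},{"offset": [-43,0,-19],"roll": 0,"hand": 10},{"offset": [-49,0,-19.5],"roll": 0,"hand": 10},{"offset": [-55,0,-19.5],"roll": 0,"hand": 10},{"offset": [-60.5,0,-19],"roll": 0,"hand": 10},{"offset": [-66.5,0,-18.5],"roll": 0,"hand": 10},{"offset": [-72,0,-17.5],"roll": 0,"hand": 10},{"offset": [-77.5,0,-16],"roll": 0,"hand": 10},{"offset": [-82,0,-14.5],"roll": 0,"hand": 10},{"offset": [-86,0,-13],"roll": 0,"hand": 10},{"offset": [-88.5,0,-11.5],"roll": 0,"hand": 10},{"offset": [-88.5,0,-11.5],"roll": 0,"hand": 10},{"offset": [-88.5,0,-11.5],"roll": 0,"hand": 10}]}}

```text
clock: 12.77
tool_pos: [0.46, 0.0861, 0.2167]
orientation: [179.9, -0.1, -90.7]
force: [-11.2, -2.3, 1.3]
opening: 0.0178
```

```bash
python3 - <<'E'
from h import *
s=snap('scene');t=snap('top');print(mark(s),mark(t))
o=ctrl.get_obs();print(o['force'],o['tool_pos'])
cv2.imwrite('pics/i.png',cv2.resize(s['img'][140:290,130:290],(800,750))[:600,:,::-1])
E
```

```text
[] [([303.0, 192.0], 1, np.float64(0.0868), -0.218), ([305.0, 193.0], 1, np.float64(0.074), -0.182), ([290.0, 195.0], 1, np.float64(0.082), -0.578), ([288.0, 196.0], 1, np.float64(0.0777), -0.674), ([284.0, 200.0], 1, np.float64(0.0594), -1.177), ([273.0, 204.0], 1, np.float64(0.0786), -1.689), ([298.0, 205.0], 1, np.float64(0.0566), -2.838), ([272.0, 207.0], 1, np.float64(0.0907), -2.079)]
[-10.95802668  -2.49015057   1.30351469] [0.45997917 0.08612858 0.21670775]
```

View pics/i.png

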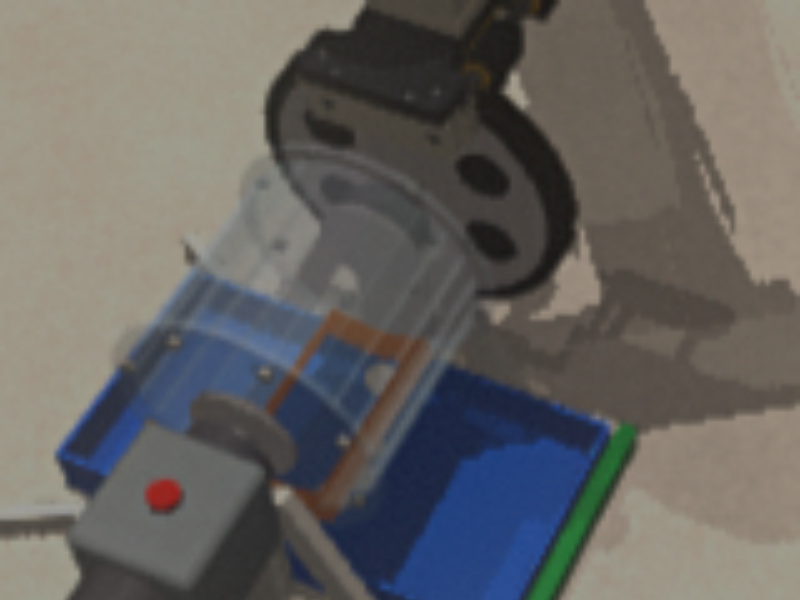

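```bash
python3 - <<'E'
from h import *
s=snap('scene')
for u,v in((327,315),(428,345),(322,515)):
  for r in(.07,.08): print(u,v,r,port(s,u/5+130,v/5+140,r))
for an in(-2.8,-3.0,-3.14): print(an,[((proj(s,P(-.057,an+k,.077))-[130,140])*5).round().tolist() for k in(-.4,.4)])
E
```

```text
327 315 0.07 [(-0.0552, 2.734), (0.0239, -0.466)]
327 315 0.08 [(-0.0608, 2.73), (0.0295, -0.463)]
428 345 0.07 [(-0.0572, -2.594), (-0.0076, -1.296)]
428 345 0.08 [(-0.066, -2.745), (0.0012, -1.146)]
322 515 0.07 [(0.0643, -2.594), (0.1025, -1.296)]
322 515 0.08 [(0.0576, -2.745), (0.1093, -1.146)]
-2.8 [[366.0, 339.0], [452.0, 351.0]]
-3.0 [[343.0, 328.0], [434.0, 354.0]]
-3.14 [[327.0, 319.0], [419.0, 353.0]]
```

Emit:
{"op": "jog_arm", "data": {"motion": [{"offset": [0,0,0],"roll": 0,"hand": 25},{"offset": [0,0,0],"roll": 0,"hand": 40},{"offset": [0,0,0],"roll": 0,"hand": 44},{"offset": [0,0,0],"roll": 0,"hand": 44},{"offset": [0,0,-20],"roll": 0,"hand": 44},{"offset": [0,0,-50],"roll": 0,"hand": 44},{"offset": [0,0,-90],"roll": 0,"hand": 44},{"offset": [0,0,-130],"roll": 0,"hand": 44},{"offset": [40,0,-130],"roll": 0,"hand": 44},{"offset": [80,0,-130],"roll": 0,"hand": 44},{"offset": [120,0,-130],"roll": 0,"hand": 44},{"offset": [160,0,-130],"roll": 0,"hand": 44},{"offset": [200,0,-130],"roll": 0,"hand": 44},{"offset": [240,0,-130],"roll": 0,"hand": 44},{"offset": [280,0,-130],"roll": 0,"hand": 44},{"offset": [320,0,-130],"roll": 0,"hand": 44},{"offset": [360,0,-130],"roll": 0,"hand": 44},{"offset": [380,0,-130],"roll": 0,"hand": 44},{"offset": [380,0,-130],"roll": 0,"hand": 44},{"offset": [380,0,-130],"roll": 0,"hand": 44}]}}

```text
clock: 14.58
tool_pos: [0.457, -0.295, 0.346]
orientation: [-180.0, -0.0, -90.8]
force: [-0.1, -0.1, -0.2]
opening: 0.0444
```

```bash
python3 - <<'E'
from h import *
s=snap('scene');t=snap('top')
im=np.hstack([cv2.resize(s['img'][150:280,140:270],(400,400),interpolation=2),cv2.resize(t['img'][90:220,225:355],(400,400),interpolation=2)]);cv2.imwrite('pics/j.png',cv2.convertScaleAbs(im,alpha=1.6)[...,::-1])
for q in (s,t):
    h=cv2.cvtColor(q['img'],cv2.COLOR_RGB2HSV).astype(int)
    g=((h[...,0]>105)&(h[...,0]<130)&(h[...,1]>150)).astype(np.uint8)
    k,l,st,ce=cv2.connectedComponentsWithStats(g);v,u=np.nonzero(g);W=np.array([onz(q,x,y,.035) for x,y in zip(u.astype(float),v.astype(float))]);W=W[(W[:,0]>.45)&(W[:,0]<.7)&(W[:,1]<.25)];print(W.min(0),W.max(0))
E
```

```text
[ 0.50750813 -0.08955178  0.035     ] [0.65400177 0.18945049 0.035     ]
[ 0.45071462 -0.42331832  0.035     ] [0.65434715 0.18642172 0.035     ]
```

View pics/j.png

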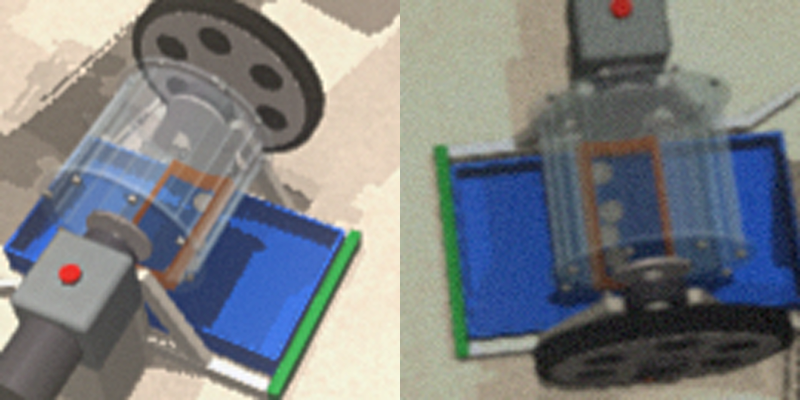

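```bash
python3 - <<'E'
from h import *
s=snap('scene');t=snap('top')
for z in(.014,.08):
    print(z,[onz(t,u,v,z).round(3).tolist() for u,v in((291.6,145.3),(293.9,158.3),(293,168))],onz(s,205,216,z).round(3).tolist())
a=cv2.resize(s['img'][185:260,175:250],(400,400),interpolation=cv2.INTER_CUBIC);b=cv2.resize(t['img'][125:190,270:335],(400,400),interpolation=cv2.INTER_CUBIC)
im=np.hstack([a,b]).astype(float);im=np.clip(255*(im/255)**.6,0,255).astype(np.uint8)
cv2.imwrite('pics/k.png',im[...,::-1])
E
```

```text
0.014 [[0.641, 0.055, 0.014], [0.605, 0.054, 0.014], [0.579, 0.059, 0.014]] [0.521, 0.045, 0.014]
0.08 [[0.619, 0.063, 0.08], [0.585, 0.062, 0.08], [0.561, 0.067, 0.08]] [0.56, 0.071, 0.08]
```

View pics/k.png

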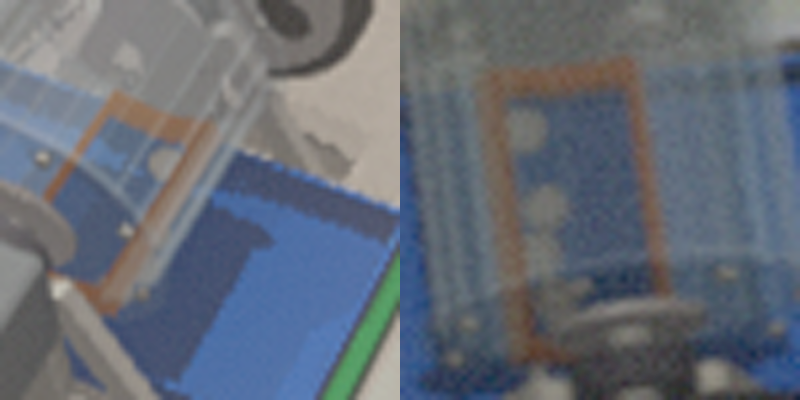

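```bash
python3 - <<'E'
from h import *
s=snap('scene');t=snap('top')
for c in((527,130),(547,205),(542,250),(553,290),(578,290)):
    u,v=(c[0]-400)*65/400+270,c[1]*65/400+125
    for z in(.014,.08):
        w=onz(t,u,v,z);q=proj(s,w);print(c,z,((w-C)*1000).round().tolist(),'scene crop',((q-[175,185])*400/75).round().tolist())
E
```

```text
(527, 130) 0.014 [55.0, 7.0, -126.0] scene crop [78.0, 341.0]
(527, 130) 0.08 [33.0, 15.0, -60.0] scene crop [97.0, 246.0]
(547, 205) 0.014 [21.0, 3.0, -126.0] scene crop [102.0, 288.0]
(547, 205) 0.08 [1.0, 11.0, -60.0] scene crop [121.0, 195.0]
(542, 250) 0.014 [2.0, 8.0, -126.0] scene crop [127.0, 263.0]
(542, 250) 0.08 [-17.0, 16.0, -60.0] scene crop [145.0, 172.0]
(553, 290) 0.014 [-16.0, 6.0, -126.0] scene crop [139.0, 236.0]
(553, 290) 0.08 [-33.0, 14.0, -60.0] scene crop [157.0, 147.0]
(578, 290) 0.014 [-17.0, -5.0, -126.0] scene crop [124.0, 228.0]
(578, 290) 0.08 [-35.0, 4.0, -60.0] scene crop [141.0, 139.0]
```

Emit:
{"op": "jog_arm", "data": {"motion": [{"offset": [-30,-15,0],"roll": 0,"hand": 44},{"offset": [-65,-31,0],"roll": 0,"hand": 44},{"offset": [-100,-48,0],"roll": 0,"hand": 44},{"offset": [-135,-65,0],"roll": 0,"hand": 44},{"offset": [-170,-81,0],"roll": 0,"hand": 44},{"offset": [-205,-98,0],"roll": 0,"hand": 44},{"offset": [-240,-115,0],"roll": 0,"hand": 44},{"offset": [-265,-127,0],"roll": 0,"hand": 44},{"offset": [-265,-127,0],"roll": 0,"hand": 44},{"offset": [-265,-127,0],"roll": 0,"hand": 44},{"offset": [-265,-127,0],"roll": 0,"hand": 44}]}}

```text
clock: 15.8
tool_pos: [0.5867, -0.0298, 0.3462]
orientation: [180.0, -0.0, -90.6]
force: [0.6, -0.1, 0.3]
opening: 0.0443
```

```bash
cat >> h.py <<'E'
def wsnap(f):
    import pickle
    from scipy.spatial.transform import Rotation as R
    o=ctrl.get_obs();w=cams.snapshot('wrist');T=np.eye(4);T[:3,:3]=R.from_euler('xyz',o['orientation'],degrees=True).as_matrix();T[:3,3]=o['tool_pos']
    w['cam_to_world']=T@w['T_tool_cam'];pickle.dump(w,open(f,'wb'));return w
E
python3 -c "
from h import *
w=wsnap('w1.pkl');print(w['cam_to_world'].round(3));print(proj(w,[.584,.05,.014]),proj(w,[.584,.05,.08]))"
```

```text
[[-1.     0.01   0.002  0.585]
 [ 0.011  0.962  0.273 -0.103]
 [ 0.     0.273 -0.962  0.494]
 [ 0.     0.     0.     1.   ]]
[253.5443841  196.04744346] [253.73601023 208.38402207]
```

Emit:
{"op": "jog_arm", "data": {"motion": [{"offset": [-30,0,0],"roll": 0,"hand": 44},{"offset": [-65,0,0],"roll": 0,"hand": 44},{"offset": [-100,0,0],"roll": 0,"hand": 44},{"offset": [-130,0,0],"roll": 0,"hand": 44},{"offset": [-153,0,0],"roll": 0,"hand": 44},{"offset": [-153,0,0],"roll": 0,"hand": 44},{"offset": [-153,0,0],"roll": 0,"hand": 44},{"offset": [-153,0,0],"roll": 0,"hand": 44}]}}

```text
clock: 16.52
tool_pos: [0.5886, 0.1217, 0.3464]
orientation: [-180.0, -0.0, -90.7]
force: [0.5, 0.1, -0.2]
opening: 0.0436
```

```bash
python3 - <<'E'
from h import *
import pickle
w=wsnap('w2.pkl');a=pickle.load(open('w1.pkl','rb'));L=[]
for q in(a,w):
    c=proj(q,[.584,.055,.03]).round().astype(int);print(c);u0,v0=c[0]-65,max(c[1]-65,0)
    print('origin',u0,v0);L.append(cv2.resize(q['img'][v0:v0+130,u0:u0+130],(400,400),interpolation=cv2.INTER_CUBIC))
im=np.hstack(L);im=(255*(im/255.)**.7).astype(np.uint8);cv2.imwrite('pics/l.png',im[...,::-1])
E
```

```text
[254 201]
origin 189 136
[254 114]
origin 189 49
```

View pics/l.png

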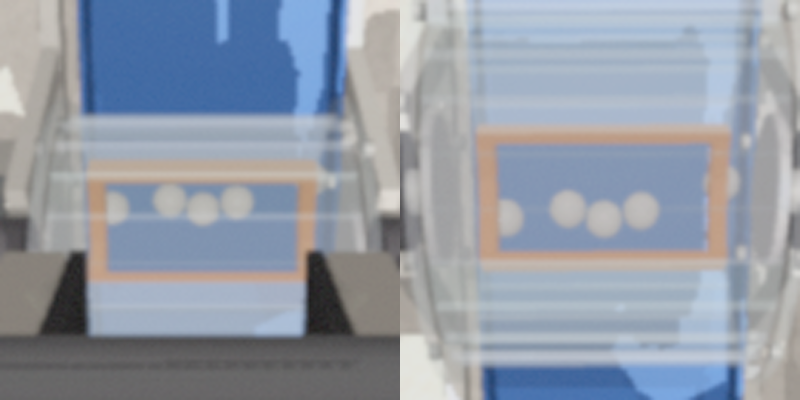

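```bash
python3 - <<'E'
from h import *
import pickle
a,b=[pickle.load(open(f,'rb')) for f in('w1.pkl','w2.pkl')]
k=130/400
def tri(p,q):
    o1,d1=ray(a,p[0]*k+189,p[1]*k+136);o2,d2=ray(b,(q[0]-400)*k+189,q[1]*k+49)
    t=np.linalg.lstsq(np.c_[d1,-d2],o2-o1,rcond=None)[0];return ((o1+d1*t[0]+o2+d2*t[1])/2)
for p,q in(((170,200),(568,209)),((202,209),(604,218)),((237,202),(641,210))): print('ball',tri(p,q).round(4))
print('port near/far',[tri((p,y),(q,z)).round(4) for p,y,q,z in((203,175,604,136),(203,275,604,258))])
print('ball5 z=.014',onz(b,(732-400)*k+189,183*k+49,.014),'ball1',onz(b,(507-400)*k+189,218*k+49,.014))
E
```

```text
ball [0.6015 0.0592 0.0149]
ball [0.5819 0.0642 0.0176]
ball [0.561  0.0602 0.0169]
port near/far [array([0.5818, 0.0247, 0.077 ]), array([0.5823, 0.0814, 0.0763])]
ball5 z=.014 [0.51074891 0.04648014 0.014     ] ball1 [0.63572036 0.06365564 0.014     ]
```

```bash
python3 - <<'E'
from h import *
import pickle
b=pickle.load(open('w2.pkl','rb'));s=snap('scene');k=130/400
for u in(716,722,728):
    o1,d1=ray(b,(u-400)*k+189,183*k+49);o2,d2=ray(s,175+163*75/400,185+160*75/400)
    t=np.linalg.lstsq(np.c_[d1,-d2],o2-o1,rcond=None)[0];print(u,(o1+d1*t[0]).round(4),(o2+d2*t[1]).round(4))
# tray inner edges seen in wrist2: blue extents
for u in (486,740,747): print(u,onz(b,(u-400)*k+189,380*k+49,.035).round(4))
E
```

```text
716 [0.5202 0.0464 0.0188] [0.5202 0.0464 0.0188]
722 [0.5164 0.0464 0.015 ] [0.5178 0.0448 0.0148]
728 [0.5125 0.0464 0.0112] [0.5154 0.0432 0.0108]
486 [0.649  0.1513 0.035 ]
740 [0.5061 0.1531 0.035 ]
747 [0.5022 0.1532 0.035 ]
```

```bash
python3 -c "
from h import *
print(order.close_job(), ctrl.get_obs()['force'])"
```

```text
the job is handed in; nothing more can be done
the job is handed in; nothing more can be done
```

The tumbler is emptied and the job is handed in, at about 17 s on the robot's clock. No verdict was reported.

**What I did:** I pushed the tray in along the guides until it stopped against the green bar. The wrist force rose from 5 to 27 N there. I then pinched the hand wheel across its width and turned it in two slow strokes of about 1 rad/s, in the negative direction, from about -0.6 to about -3.1 rad. After that I opened the fingers and moved the arm clear.

**Last checks:**
- **Port:** seen from two wrist views, its two long edges are at equal height (77 and 76 mm), so it faces straight down within a few degrees.
- **Balls:** all five show in the tray. Four were measured from two views at 15 to 18 mm height, near the expected 14 mm. The fifth, at the port's +x end, was only half visible, so its height was assumed, not measured.
- **Tray:** its far edges still match the home position. It sits about 3 mm to the -x side of centre, inside the 10 mm allowed.
- **Bystanders:** I did not re-measure the wash bottle, tube rack or specimen cup. The arm never went near them, and nothing looked shifted in the pictures.

**Disagreement:** after the first stroke the wheel mark gave 1.39 rad of turn, while the tool path gave 1.50. I used the final pictures of the port to settle it.

**Uncertain point:** the ball against the -x wall was partly hidden by the collar. My first estimate put it slightly too far out, but combining a second camera view put it at 15 mm height, inside the tray.

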